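Clamp the angle block and hold the reference slide flush on its sloping stage

ROBOT

A 7-joint arm with a two-finger parallel gripper is mounted at the origin on the work surface. World frame = base frame: x ahead of the robot, y to its left, z up, the work surface at z = 0. Lengths are in m, angles in rad, forces in N, time in s.
With the tool pointing down it reaches from about 0.4 to 0.9 m from the base axis. Payload 5.6 kg.
Tool frame: the origin (TCP) lies on the front face of the gripper's body, between the roots of the fingers; the fingertips stand 88 mm ahead of it and the grasp point (between the pads) lies 69 mm ahead of it; z points along the fingers, y is the line along which they close (so a half turn about z gives the same grasp; the last joint's range is limited). The gripper opens to 92 mm and grips with 3 to 60 N. Pads are 20 mm wide; open, the fingers measure 128 mm over their backs; the gripper's body (75 mm by 189 mm) begins 69 mm behind the grasp point.
Start: joints at [1.239, 0.468, -0.012, 1.603, 0.006, 1.071, -0.056], TCP at [0.185, -0.623, 0.303] pointing down, gripper open.
Joint ranges: [-2.53, 2.53], [-0.31, 2.02], [-1.57, 1.55], [0.28, 2.44], [-1.29, 4.43], [0.15, 1.84], [-2.92, 2.92]. Speed limits (rad/s): [2.57, 2.57, 3.14, 3.14, 3.14, 3.14, 3.14].

INTERFACE

Orientations are given as a 3x3 rotation matrix whose columns are the frame's x, y, z axes.
In Python, from plant import env, grab_frame, spotter gives the robot as it stands.
- The arm moves only by the tool servo_tool, never from a script. Its argument "rows" is a list of rows, each an object with "translation": the shift along the tool's x, y, z in mm, a list of three; "spin": the turn about the tool's z in rad. In form: [{"translation": [dx, dy, dz], "spin": spin}, ...]. A call has 1 to 12 rows; each row is the pose to reach, as a shift and turn from the pose commanded when the call began, along the tool's axes at that moment; what a row does not reach only later rows make up. A row lasts 1/10 s, in which the tool goes at most 50 mm and 8.59 degrees, less where a joint would pass 70% of its speed; a pose out of reach is approached as far as the arm can. A call with a gripper value outside its range is refused whole. "grip" is the opening, from 0 (shut) to 1 (fully open), set as the call begins (left out, the last holds). The fingers move at their own pace and stop on an object; "grip_force" is the grip in N (left out, the last holds). Time passes only in rows, so rows that repeat a pose let the fingers close. It gives the time, the measured TCP pose, the force, the opening and the grip force at its end, in the units of the state.
- env.get_state(): the state, without advancing time (a new reading comes with each control period).
- grab_frame(name): name is "scene" or "top" or "wrist"; returns a dict with "image" (384x512x3 uint8, blue, green, red), "range_z" (384x512 float32, m along the optical axis (not along the pixel's ray), 0 where there is no reading), "K" (3x3 intrinsics, pixels), "dist_coeffs" ([k1, k2, p1, p2, k3] as OpenCV has them; the pictures are not rectified), "rvec" (rotation vector, rad) and "tvec" (3), from world to camera coordinates, as OpenCV has them; the wrist camera has in their place "hand_eye" (4x4, takes a point from camera to tool coordinates, whose origin is the TCP and whose axes are the flange's). Camera axes: x right, y down, z forward; pixel columns grow to the right and rows downward; lengths in m; the calibration is good to about 2 mm. A picture is of the moment at which its call begins: read the wrist's pose just before it.
- env.close_job(): hands the job in; it is judged then, once.
Trained networks look in a picture, given as the dict that the camera call returned (one of the last four; its "shot" number tells which), for a name from the list of things; names that differ only in an ending like _2 or _b are one class to them, and where a whole thing is asked for, a point or a joint stands for the part that bears it (a point fixed in the world has none). Each returns a list of dicts, best first, with "p" (0 to 1); they miss things now and then, are a little off and sometimes report something else, mostly with a low value. They report only what shows in the picture. A call takes as long as a camera call. They do not tell look-alikes from the thing itself.
- spotter.silhouettes(query, picture): "pixels" (384x512 bool, what is visible of it) and "uv" ([column, row] in pixels, amid what is visible of it).
The state is a dict: "t": time; "joints": joint angles; "joint_velocities": joint speeds; "effort": joint torques, N m; "tool_pos": TCP position; "ee_rot": TCP orientation; "force": force on the tool from outside, world axes, zero at the start; "ft_torque": the same for the moment, N m; "width": finger opening in m; "grip_force": force on a finger pad.
Only numpy, scipy, OpenCV 4.12 (cv2) and the standard library are available. Lean on these libraries where they do the work, as an engineer would, in place of code of your own. Each camera call takes 0.05 s, during which the arm holds its last target. There are 200 camera calls.

TASK

Turn the vise crank clockwise, seen from above, to its stop so that the jaw closes on the angle block and clamps it, then let go of the crank. Take the glass reference slide by its upright grip, tilt it to match the block's sloping stage, and press it gently and flush on the middle of the stage, its long sides running up the slope. Finish while still holding it there, gripped and lightly pressed; leave the other things on the bench alone.

Things in the scene. Friction and masses are not known exactly. Their poses are not given: they have to be found in the camera images.
- crank (a joint): vise crank angle, rad: 0 = jaw fully open, 4.42 = mechanical end stop. It grows as the crank turns clockwise seen from above; the jaw moves 3 mm per rad towards the fixed jaw, first squaring up the loose block, then gripping it from about 4.3 rad, and is tight at the stop. It stays where it is left (springing back at most 0.1 rad from the stop) and starts between 0 and 0.8. About 5 N at the grip turns it, up to about 12 N when clamping at the stop.
- crank_grip (a point): centre of the black crank grip, an upright cylinder 18 mm across and 34 mm tall that spins freely on its pin, so it can be held without turning the hand. The steel crank arm (8 mm thick, 16 mm wide) is just below it, its top 18 mm below this point. The grip circles the crank axis at 45 mm radius, at constant height.
- crank_axis (a point): point on the crank's vertical axis, level with the grip's centre; it is fixed on the vise, 120 mm from the middle of the clamped block along the vise's long direction. z up.
- jaw: moving steel jaw of the vise, 60 x 25 x 23 mm, it travels along its own +y axis towards the block and the fixed jaw. Jaw tops are 40 mm above the bench.
- block: angle block standing loose on the vise bed between the jaws: dark steel base 60 (x) x 40 (y, between the jaws) x 26 mm, origin at the middle of its underside, 16 mm above the bench, z up. On top it carries the aluminium stage plate, hinged along the base's -x edge and rising towards +x; its hinge is stiff and keeps its angle. It may sit up to 7 degrees askew until clamped.
- stage_face (a point): middle of the upper face of the aluminium stage plate (60 x 40 x 6 mm), the sloping stage. z is the face's outward normal, x points up the slope, y is level, across the slope. The slope is between 10 and 24 degrees and differs every time.
- slide_grip (a point): middle of the black upright grip of the reference slide: grip 24 (x) x 14 (y) x 42 mm tall, standing on the middle of a flat aluminium-framed glass slide 50 (x) x 36 (y) x 5 mm, 90 g. The point is 26 mm above the slide's flat underside (21 mm above its top); z is the slide's normal, up at the start, when it lies on the bench. Pinched across y the grip can still pivot a little between the fingertips, which lets it settle flush.
- spray: spray bottle, 40 mm across, 110 mm tall, origin under its middle; leave alone
- lensjar: small jar, 48 mm across, 50 mm tall, origin under its middle; leave alone
- driver: screwdriver lying flat, 150 mm long along its x; leave alone
- specs: black spectacles, 140 mm wide, 132 mm deep, 45 mm tall, origin under the middle of the front, temples along -x; leave alone
- case: soft blue spectacle case 65 x 160 x 45 mm, origin under its middle; leave alone
Not all that is in view belongs to the job. What is shaped like the part that bears slide_grip but yellow is not meant.

How it is judged:
On the way, in this order (a step that is already met when the one before it is completed fails the run):
1. the jaw clamps the angle block, crank at its stop, while the slide has not yet been moved (value of joint crank above 4.2 rad and contact force between jaw and block above 8 N and distance of slide_grip from where it was at the start of the episode below 0.03 m), for 0.2 s.
2. the slide is carried in the fingers, clear of the bench (height (world z) of slide_grip above 0.06 m and contact force between the fingers and slide above 1 N and contact force between slide and block below 0.1 N), for 0.2 s.
At the end, for the whole second after the job is handed in: Crank within 0.22 rad of its stop, jaw on block over 8 N, crank let go. Slide on the stage: parallel within 0.05 rad, gap under 2 mm, long sides within 8 degrees of the slope, centred within 12 mm along and 10 mm across; still gripped (over 2 N), at rest, pressed with 2 to 25 N (value of joint crank above 4.2 rad and contact force between jaw and block above 8 N and angle between the z axis of slide_grip and the z axis of stage_face, either way round below 0.05 rad and angle between the x axis of slide_grip and the x axis of stage_face, either way round below 0.14 rad and z of slide_grip in the frame of stage_face between 0.0225 and 0.028 m and x of slide_grip in the frame of stage_face between -0.012 and 0.012 m and y of slide_grip in the frame of stage_face between -0.01 and 0.01 m and contact force between slide and block between 2 and 25 N and contact force between the fingers and slide above 2 N and contact force between the fingers and crank below 0.1 N and linear speed of slide below 0.02 m/s); the arm keeps its last pose, push and grip.
It fails at once if the glass slide is pressed too hard on the stage (over 40 N) (contact force between slide and block above 40 N).
It fails at once if another thing on the bench is moved over 30 mm (distance of any of spray, lensjar, driver, specs, case from where it was at the start of the episode above 0.03 m).
It also fails if it takes over 61 s, if anything falls off the work surface, if the arm or the gripper's body presses on something with over 40 N, if the wrist force passes 120 N, or if a joint passes its speed limit or range.

## Working session

There is one attempt and no reset: what is moved stays moved. The work goes in short steps, Python scripts to look and compute and a tool call to move; the robot and the scene stay as the last step left them, time stands still between calls to the robot, and variables do not carry over. Pictures are saved under pics/ and viewed, at most 10 in all, crops included, and the job is handed in when it is done.

Besides the shell and the picture viewer there is one more tool, called after "Call:" as name(argument=value, ...) on one line, values as JSON. servo_tool: Moves the arm, as the interface text tells. Its arguments: {"type":"object","properties":{"rows":{"type":"array","items":{"type":"object","properties":{"translation":{"type":"array","items":{"type":"number"}},"spin":{"type":"number"}}}},"grip":{"type":"number"},"grip_force":{"type":"number"}},"required":["rows"]}

```bash
ls; mkdir -p pics
cat > h.py <<'E'
import numpy as np, cv2
from plant import env, grab_frame, spotter
def cam2world(f, st=None):
    if "rvec" in f:
        R=cv2.Rodrigues(np.array(f["rvec"],float))[0]; t=np.array(f["tvec"],float).ravel()
        return R.T, -R.T@t
    H=np.array(f["hand_eye"]); R=np.array(st["ee_rot"]); 
    return R@H[:3,:3], R@H[:3,3]+np.array(st["tool_pos"])
def cloud(f, st=None):
    h,w=f["range_z"].shape
    u,v=np.meshgrid(np.arange(w),np.arange(h))
    p=cv2.undistortPoints(np.stack([u,v],-1).reshape(-1,1,2).astype(np.float64),np.array(f["K"],float),np.array(f["dist_coeffs"],float)).reshape(h,w,2)
    z=f["range_z"].astype(float)
    P=np.dstack([p*z[...,None],z]); R,t=cam2world(f,st)
    W=P@R.T+t; W[z<=0]=np.nan
    return W
E
python3 - <<'E'
from h import *
s=env.get_state(); print(s)
for n in ("top","scene"):
    f=grab_frame(n); cv2.imwrite(f"pics/{n}0.png",f["image"]); W=cloud(f)
    print(n, cam2world(f)[1])
    for q in ["crank_grip","jaw","block","stage_face","slide_grip","spray","lensjar","driver","specs","case"]:
        for d in spotter.silhouettes(q,f)[:3]:
            if d["p"]<.2: continue
            m=d["pixels"]; print(q,round(d["p"],2),np.round(d["uv"]),m.sum(),np.round(np.nanmedian(W[m],0),3),np.round(np.nanmax(W[m][:,2]),3))
E
```

```text
pics
{'t': 0.0, 'joints': array([ 1.23899702,  0.46840183, -0.01158326,  1.60361855,  0.00597363,
        1.07138506, -0.05631493]), 'joint_velocities': array([-0.00142178,  0.00024078,  0.00176773,  0.00087482, -0.00026852,
        0.00100231, -0.00016065]), 'effort': array([-9.81160483e-04, -5.20565343e+01, -1.27392818e-02, -2.43746084e+01,
       -5.65753493e-02,  1.73201569e-02,  1.88865465e-04]), 'tool_pos': array([ 0.18493739, -0.62269229,  0.30172629]), 'ee_rot': array([[ 9.58617537e-01,  2.84696408e-01, -6.10491556e-04],
       [ 2.84697041e-01, -9.58616088e-01,  1.67023032e-03],
       [-1.09718454e-04, -1.77491722e-03, -9.99998419e-01]]), 'force': array([-0.53593287, -0.04061264,  0.47779621]), 'ft_torque': array([ 0.03481344, -0.00234115,  0.03247456]), 'grip_force': 0.0, 'width': 0.09208223300542695}
top [ 0.41057998 -0.00695806  1.56625835]
crank_grip 0.58 [233. 174.] 114 [0.628 0.074 0.049] 0.087
jaw 0.5 [215. 184.] 151 [0.592 0.142 0.038] 0.048
jaw 0.34 [343. 184.] 120 [ 0.588 -0.291  0.009] 0.051
jaw 0.22 [132. 200.] 930 [0.535 0.416 0.043] 0.054
block 0.78 [204. 186.
[... 606 characters left out ...]
 174.] 165 [0.593 0.135 0.039] 0.083
jaw 0.47 [206. 260.] 233 [ 0.592 -0.303  0.009] 0.053
block 0.77 [282. 168.] 204 [0.59  0.176 0.052] 0.072
stage_face 0.49 [281. 163.] 150 [0.582 0.181 0.056] 0.072
slide_grip 0.5 [205. 261.] 206 [ 0.592 -0.304  0.009] 0.053
spray 0.68 [293. 237.] 363 [ 0.775 -0.125  0.058] 0.114
spray 0.26 [284. 162.] 131 [0.582 0.179 0.057] 0.072
driver 0.72 [198. 208.] 133 [ 0.452 -0.135  0.023] 0.034
driver 0.72 [275. 173.] 145 [0.589 0.133 0.039] 0.047
specs 0.57 [164. 292.] 273 [ 0.557 -0.487  0.03 ] 0.044
specs 0.24 [292. 237.] 332 [ 0.775 -0.126  0.061] 0.113
case 0.76 [298. 138.] 495 [0.547 0.393 0.043] 0.052
case 0.22 [301. 220.] 264 [ 0.758 -0.015  0.04 ] 0.113
```

Run:
```python
import cv2
a=cv2.imread("pics/top0.png")[110:250,110:440]
cv2.imwrite("pics/c0.png",cv2.resize(a,(792,336),interpolation=cv2.INTER_CUBIC))
```

```text
(no output)
```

View pics/c0.png

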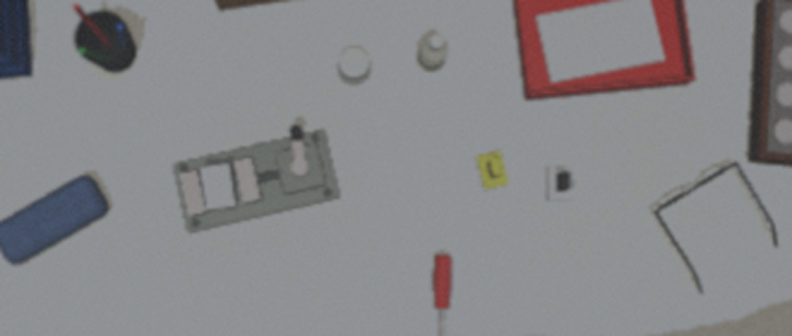

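Look-alikes for the slide (full-image pixels): the yellow one at (315,180) is the decoy. The grey one with the black grip at (343,186) is the slide. The crank grip is the black end at about (234,165), not the pale pivot at (235,180). Next I move towards the vise for a close view.

Run:
```python
from h import *
f=grab_frame("wrist"); print(np.round(f["hand_eye"],3),np.round(f["K"]))
s=env.get_state()
R=s["ee_rot"]
for tgt in ([0.52,-.30,.30],[.56,.11,.32]): print(np.round(R.T@(np.array(tgt)-s["tool_pos"])*1000))
```

```text
[[ 0.    -0.971 -0.24   0.068]
 [ 1.     0.    -0.001 -0.   ]
 [ 0.001 -0.24   0.971 -0.083]
 [ 0.     0.     0.     1.   ]] [[318.   0. 258.]
 [  0. 318. 191.]
 [  0.   0.   1.]]
[ 413. -214.    3.]
[ 568. -596.  -17.]
```

Call:
servo_tool(rows=[{"translation":[45,-20,0],"spin":0},{"translation":[90,-40,0],"spin":0},{"translation":[135,-60,0],"spin":0},{"translation":[180,-80,0],"spin":0},{"translation":[225,-100,0],"spin":0},{"translation":[270,-120,0],"spin":0},{"translation":[315,-140,0],"spin":0},{"translation":[360,-160,0],"spin":0},{"translation":[405,-180,0],"spin":0},{"translation":[440,-200,0],"spin":0},{"translation":[460,-210,0],"spin":0},{"translation":[460,-210,0],"spin":0}])

```text
t: 2.35
tool_pos: [0.569, -0.2867, 0.3025]
ee_rot: [[0.957, 0.291, 0.001], [0.291, -0.957, 0.002], [0.002, -0.001, -1.0]]
force: [-0.3, -0.1, 0.2]
width: 0.0919
grip_force: 0.0
```

Run:
```python
from h import *
s=env.get_state(); f=grab_frame("wrist"); cv2.imwrite("pics/w1.png",f["image"]); W=cloud(f,s)
print(s["t"],s["tool_pos"],s["ee_rot"])
for d in spotter.silhouettes("slide_grip",f)[:4]:
    m=d["pixels"]; c=np.median(f["image"][m],0)
    print(d["p"],d["uv"],m.sum(),c,np.nanmedian(W[m],0))
    P=W[m]
    for lo,hi in ((-.01,.012),(.035,.07)):
        Q=P[(P[:,2]>lo)&(P[:,2]<hi)]
        if len(Q)>20:
            r=cv2.minAreaRect((Q[:,:2]*1000).astype(np.float32)); print(lo,len(Q),r,np.median(Q[:,2]))
print(np.round(R:=s["ee_rot"].T@(np.array([.57,.115,.31])-s["tool_pos"])*1000))
```

```text
2.35 [ 0.56897366 -0.28665218  0.30254827] [[ 0.95664638  0.29124893  0.00132853]
 [ 0.29124626 -0.95664624  0.00189395]
 [ 0.00182254 -0.00142491 -0.99999732]]
0.94 [197.0, 117.2] 1356 [ 45. 137. 155.] [ 0.61039511 -0.20318123  0.00630059]
-0.01 940 ((608.5679931640625, -199.4243621826172), (52.412841796875, 37.039546966552734), 16.258312225341797) 0.005852949961283188
0.035 324 ((609.4193725585938, -199.58082580566406), (23.77999496459961, 12.751660346984863), 13.435075759887695) 0.047337657156587915
0.76 [270.2, 156.0] 1230 [164. 167. 161.] [ 0.59226362 -0.29324746  0.00631303]
-0.01 875 ((589.3796997070312, -295.81353759765625), (36.92277145385742, 50.20219039916992), 89.787109375) 0.0059192975508784995
0.035 305 ((589.6054077148438, -295.4892272949219), (13.947779655456543, 24.095794677734375), 89.74383544921875) 0.04735381497978991
[ 118. -384.   -7.]
```

View pics/w1.png

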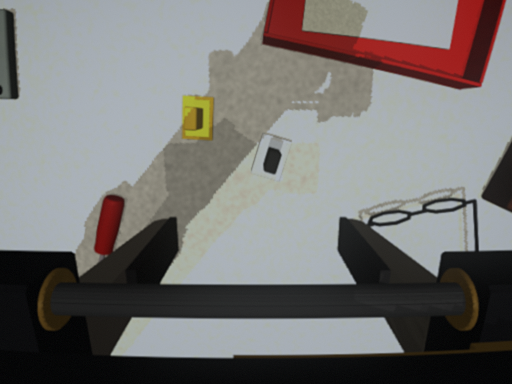

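The picture shows the yellow decoy at (197,117). The real slide, with its glass frame and black grip, is at (270,156); its pose is about (0.5895, -0.2955) with its long side along world x. The driver is at (110,225) and the specs are on the right. On to the vise.

Call:
servo_tool(rows=[{"translation":[12,-40,0],"spin":0},{"translation":[24,-80,0],"spin":0},{"translation":[36,-120,0],"spin":0},{"translation":[48,-160,0],"spin":0},{"translation":[60,-200,0],"spin":0},{"translation":[72,-240,0],"spin":0},{"translation":[84,-280,0],"spin":0},{"translation":[96,-320,0],"spin":0},{"translation":[108,-360,0],"spin":0},{"translation":[110,-380,0],"spin":0},{"translation":[110,-380,0],"spin":0}])

```text
t: 3.55
tool_pos: [0.5628, 0.1062, 0.3028]
ee_rot: [[0.958, 0.287, -0.0], [0.287, -0.958, 0.001], [0.0, -0.001, -1.0]]
force: [0.6, -0.2, 0.9]
width: 0.0916
grip_force: 0.0
```

```bash
cat > v.py <<'E'
from h import *
import sys
s=env.get_state(); f=grab_frame("wrist"); cv2.imwrite(sys.argv[1],f["image"]); W=cloud(f,s)
np.savez("w.npz",W=W,img=f["image"])
print(s["t"],s["tool_pos"],s["ee_rot"],s["joints"])
for q in ("crank_grip","jaw","block","stage_face"):
  for d in spotter.silhouettes(q,f)[:2]:
    m=d["pixels"]; P=W[m]; P=P[~np.isnan(P[:,0])]
    z=np.percentile(P[:,2],98); T=P[P[:,2]>z-.006]
    print(q,round(d["p"],2),np.round(d["uv"]),m.sum(),np.round(np.median(P,0),4),"top",z,np.round(T.mean(0),4))
    r=cv2.minAreaRect((P[:,:2]*1000).astype(np.float32)); print("   ",np.round(r[0],1),np.round(r[1],1),round(r[2],1))
    if q in("stage_face","block"):
        A=P[np.abs(P[:,2]-np.median(P[:,2]))<.016]
        for _ in range(4):
            c=A.mean(0); n=np.linalg.svd(A-c,full_matrices=False)[2][2]; n*=np.sign(n[2])
            A=A[np.abs((A-c)@n)<.002]
        r=cv2.minAreaRect((A[:,:2]*1000).astype(np.float32))
        cx,cy=np.array(r[0])/1000; cz=c[2]-(n[0]*(cx-c[0])+n[1]*(cy-c[1]))/n[2]
        print("   plane",len(A),"centre",np.round([cx,cy,cz],4),"n",np.round(n,3),"slope deg",np.degrees(np.arccos(n[2])),"up az",np.degrees(np.arctan2(-n[1],-n[0])),"rect",np.round(r[1],1),round(r[2],1))
E
python3 v.py pics/w2.png
```

```text
3.55 [0.56283448 0.10624056 0.30284903] [[ 9.57808218e-01  2.87408098e-01 -4.64695102e-05]
 [ 2.87408080e-01 -9.57808072e-01  5.41699233e-04]
 [ 1.11179874e-04 -5.32199690e-04 -9.99999852e-01]] [ 0.00957779  0.36319111 -0.31845799  1.77974189  0.13035282  1.01916159
 -1.63722195]
crank_grip 0.73 [307. 128.] 1273 [0.6292 0.0755 0.0487] top 0.0842691347949028 [0.6527 0.0767 0.0831]
    [627.7  70.9] [67.7 27.6] 0.8
jaw 0.85 [235. 143.] 1690 [0.5952 0.1423 0.0403] top 0.04199503699187022 [0.5914 0.1455 0.0406]
    [595.  130.7] [63.8 60.9] 20.5
block 0.66 [191. 140.] 2537 [0.5855 0.1822 0.0578] top 0.06829644671710533 [0.6002 0.186  0.0655]
    [582.3 186.9] [63.4 47. ] 9.8
   plane 1057 centre [0.5805 0.1831 0.0582] n [-0.297 -0.063  0.953] slope deg 17.677410628965127 up az 11.880890157546748 rect [58.5 40.5] 9.3
stage_face 0.62 [193. 137.] 2263 [0.5833 0.1839 0.0591] top 0.06838900477388156 [0.6004 0.1863 0.0655]
    [576.9 186.5] [68.8 47.8] 10.1
   plane 2010 centre [0.5802 0.1835 0.0585] n [-0.327 -0.042  0.944] slope deg 19.248834620865306 up az 7.290146747341903 rect [57.8 43.2] 7.2
```

View pics/w2.png

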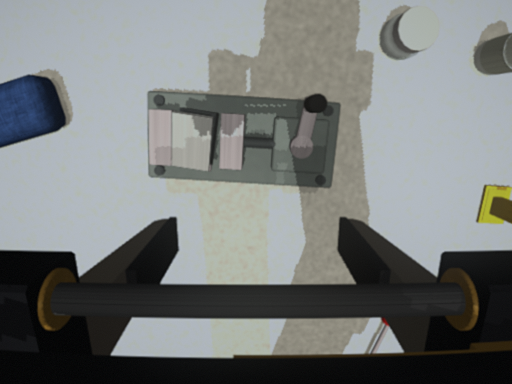

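The picture shows the vise: crank grip at (316,103), hub at (302,147), moving jaw at (232,140), stage at (190,140), fixed jaw at (160,137). Now to fit it precisely.

Run:
```python
import numpy as np,cv2
d=np.load("w.npz");W=d["W"]
def sel(x0,x1,y0,y1,z0,z1):
    P=W.reshape(-1,3);P=P[~np.isnan(P[:,0])]
    return P[(P[:,0]>x0)&(P[:,0]<x1)&(P[:,1]>y0)&(P[:,1]<y1)&(P[:,2]>z0)&(P[:,2]<z1)]
def rp(n,P):
    r=cv2.minAreaRect((P[:,:2]*1000).astype(np.float32)); print(n,len(P),np.round(P.mean(0),4),np.round(r[0],1),np.round(r[1],1),round(r[2],1))
g=sel(.6,.7,.03,.12,.078,.09); rp("grip top",g); print(np.median(g[:,2]))
a=sel(.56,.7,.03,.12,.044,.054); rp("arm",a); print(np.median(a[:,2]))
rp("jaws",sel(.53,.65,.1,.26,.0365,.0435))
h,e=np.histogram(sel(.53,.66,.0,.28,-.005,.1)[:,2],bins=np.arange(-.005,.1,.003))
print([(round(x*1000),int(c)) for x,c in zip(e,h)])
rp("bed",sel(.48,.72,-.05,.3,.006,.02))
for y in (.145,.215):
  rp("jaw"+str(y),sel(.54,.64,y-.022,y+.03 if y<.2 else .25,.038,.042))
```

```text
grip top 304 [0.6528 0.0767 0.0831] [652.7  76.6] [17.2 16.5] 51.1
0.08323417343671721
arm 836 [0.6205 0.0739 0.0484] [627.6  72.6] [63.3 23.9] 0.9
0.048429624873787935
jaws 2825 [0.5844 0.1826 0.0407] [585.2 176.5] [ 63.6 117.4] 13.1
[(-5, 5), (-2, 6448), (1, 2800), (4, 0), (7, 0), (10, 9), (13, 1855), (16, 5098), (19, 335), (22, 44), (25, 28), (28, 58), (31, 892), (34, 1673), (37, 547), (40, 2252), (43, 94), (46, 735), (49, 443), (52, 295), (55, 294), (58, 325), (61, 374), (64, 378), (67, 209), (70, 5), (73, 10), (76, 5), (79, 21), (82, 261), (85, 4), (88, 0), (91, 0), (94, 0)]
bed 7235 [0.5974 0.1291 0.0165] [593.1 135.5] [100.9 221.2] 13.2
jaw0.145 1319 [0.5916 0.1465 0.0406] [589.7 150.2] [60.7 35.3] 14.5
jaw0.215 1265 [0.5746 0.2206 0.0406] [576.9 212.1] [63.5 44.1] 13.3
```

Call:
servo_tool(rows=[{"translation":[39,27,0],"spin":0},{"translation":[78,54,10],"spin":0},{"translation":[78,54,55],"spin":0},{"translation":[78,54,100],"spin":0},{"translation":[78,54,140],"spin":0},{"translation":[78,54,159],"spin":0},{"translation":[78,54,159],"spin":0},{"translation":[78,54,159],"spin":0}], grip=0.5, grip_force=50)

```text
t: 4.6
tool_pos: [0.6541, 0.074, 0.144]
ee_rot: [[0.959, 0.283, 0.0], [0.283, -0.959, -0.0], [0.0, 0.0, -1.0]]
force: [1.4, 0.1, 0.7]
width: 0.0457
grip_force: 0.0
```

Call:
servo_tool(rows=[{"translation":[0,0,0],"spin":0},{"translation":[0,0,0],"spin":0},{"translation":[0,0,0],"spin":0},{"translation":[0,0,0],"spin":0},{"translation":[0,0,0],"spin":0}], grip=0, grip_force=50)

```text
t: 5.1
tool_pos: [0.654, 0.0757, 0.1446]
ee_rot: [[0.959, 0.285, 0.001], [0.285, -0.959, 0.0], [0.001, -0.0, -1.0]]
force: [-1.7, 0.3, 5.3]
width: 0.0172
grip_force: 50.0
```

Run:
```python
from h import *
s=env.get_state();p=s["tool_pos"];R=s["ee_rot"];print(s["t"],p,s["width"],s["grip_force"],s["force"])
ax=np.array([.6078,.0733]); d=p[:2]-ax; print(np.linalg.norm(d),np.degrees(np.arctan2(d[1],d[0])))
a0=np.arctan2(d[1],d[0])
for k in range(1,25):
    a=a0-k*.18; g=ax+.045*np.array([np.cos(a),np.sin(a)])
    print(k,np.round(k*.18,2),np.round(R.T@np.r_[g-p[:2],0]*1000,1)[:2])
```

```text
5.1 [0.65398378 0.07567058 0.1446484 ] 0.01718690050764352 50.00152587890625 [-1.69698671  0.28167604  5.34219252]
0.04624458107523243 2.9383665769985194
1 0.18 [-3.8  7.4]
2 0.36 [-7.7 14.4]
3 0.54 [-12.9  20.7]
4 0.72 [-19.1  25.9]
5 0.9 [-26.1  30. ]
6 1.08 [-33.7  32.7]
7 1.26 [-41.7  34. ]
8 1.44 [-49.7  33.9]
9 1.62 [-57.7  32.3]
10 1.8 [-65.2  29.3]
11 1.98 [-72.1  25. ]
12 2.16 [-78.1  19.6]
13 2.34 [-83.   13.2]
14 2.52 [-86.7   6. ]
15 2.7 [-89.   -1.8]
16 2.88 [-89.9  -9.8]
17 3.06 [-89.4 -17.9]
18 3.24 [-87.4 -25.7]
19 3.42 [-84.1 -33.1]
20 3.6 [-79.5 -39.7]
21 3.78 [-73.7 -45.5]
22 3.96 [-67.1 -50.1]
23 4.14 [-59.7 -53.4]
24 4.32 [-51.9 -55.4]
```

Call:
servo_tool(rows=[{"translation":[-2,4,-1],"spin":0},{"translation":[-4,7,-1],"spin":0},{"translation":[-8,14,-1],"spin":0},{"translation":[-13,21,-1],"spin":0},{"translation":[-19,26,-1],"spin":0},{"translation":[-26,30,-1],"spin":0},{"translation":[-34,33,-1],"spin":0},{"translation":[-42,34,-1],"spin":0},{"translation":[-50,34,-1],"spin":0},{"translation":[-58,32,-1],"spin":0},{"translation":[-65,29,-1],"spin":0},{"translation":[-65,29,-1],"spin":0}])

```text
t: 6.3
tool_pos: [0.5999, 0.0281, 0.1448]
ee_rot: [[0.959, 0.285, 0.002], [0.285, -0.959, -0.001], [0.001, 0.001, -1.0]]
force: [2.0, -0.5, -0.9]
width: 0.0169
grip_force: 50.0
```

```bash
cat > c.py <<'E'
from h import *
s=env.get_state();p=s["tool_pos"];R=s["ee_rot"];print(s["t"],p,s["width"],s["grip_force"],s["force"])
ax=np.array([.6078,.0733]); d=p[:2]-ax; print(np.linalg.norm(d),np.degrees(np.arctan2(d[1],d[0])))
a0=np.arctan2(d[1],d[0])
print("tangential",s["force"][:2]@[np.sin(a0),-np.cos(a0)],"radial",s["force"][:2]@[np.cos(a0),np.sin(a0)])
for k in range(0,20):
    a=a0-k*.18; g=ax+.045*np.array([np.cos(a),np.sin(a)])
    print(k,np.degrees(a),np.round(R.T@np.r_[g-p[:2],0]*1000,1)[:2])
E
python3 c.py
```

```text
6.3 [0.59993639 0.02813911 0.14483542] 0.016920489519442753 49.99958395957947 [ 1.97982536 -0.53075104 -0.90875381]
0.045840401219803636 -99.87755849647361
tangential -2.041524349469136 radial 0.1832578411253153
0 -99.87755849647361 [ 0.4 -0.8]
1 -110.19079880882843 [-6.5 -5. ]
2 -120.50403912118325 [-12.5 -10.4]
3 -130.81727943353806 [-17.5 -16.8]
4 -141.13051974589288 [-21.2 -24. ]
5 -151.4437600582477 [-23.6 -31.7]
6 -161.75700037060253 [-24.6 -39.7]
7 -172.07024068295735 [-24.1 -47.8]
8 -182.38348099531217 [-22.2 -55.6]
9 -192.69672130766696 [-18.9 -63. ]
10 -203.00996162002178 [-14.3 -69.7]
11 -213.32320193237663 [ -8.6 -75.5]
12 -223.63644224473143 [ -2.  -80.1]
13 -233.94968255708622 [  5.4 -83.5]
14 -244.26292286944107 [ 13.2 -85.5]
15 -254.5761631817959 [ 21.3 -86. ]
16 -264.8894034941507 [ 29.3 -85.2]
17 -275.20264380650553 [ 37.1 -82.9]
18 -285.51588411886036 [ 44.3 -79.2]
19 -295.8291244312151 [ 50.7 -74.3]
```

Call:
servo_tool(rows=[{"translation":[-6,-5,0],"spin":0},{"translation":[-12,-10,0],"spin":0},{"translation":[-17,-17,0],"spin":0},{"translation":[-21,-24,0],"spin":0},{"translation":[-24,-32,0],"spin":0},{"translation":[-25,-40,0],"spin":0},{"translation":[-24,-48,0],"spin":0},{"translation":[-22,-56,0],"spin":0},{"translation":[-20,-61,0],"spin":0},{"translation":[-18,-65,0],"spin":0},{"translation":[-18,-65,0],"spin":0}])

```text
t: 7.4
tool_pos: [0.5653, 0.0841, 0.1448]
ee_rot: [[0.959, 0.284, 0.002], [0.284, -0.959, -0.002], [0.002, 0.003, -1.0]]
force: [4.7, -4.1, -2.2]
width: 0.0171
grip_force: 50.0
```

```bash
python3 c.py | head -12
```

```text
7.4 [0.5653249  0.08410625 0.14475068] 0.017093432306165307 49.99937295913696 [ 4.74061202 -4.05688984 -2.20386348]
0.04382818156695588 165.72599554313686
tangential -2.7628021446729525 radial -5.594522480553814
0 165.72599554313686 [-1.  -0.6]
1 155.412755230782 [ 3.7 -7.2]
2 145.09951491842722 [  9.6 -12.7]
3 134.7862746060724 [ 16.3 -17.2]
4 124.47303429371759 [ 23.8 -20.4]
5 114.15979398136277 [ 31.7 -22.2]
6 103.84655366900793 [ 39.7 -22.5]
7 93.53331335665312 [ 47.7 -21.4]
8 83.2200730442983 [ 55.4 -18.9]
```

Call:
servo_tool(rows=[{"translation":[2,-4,0],"spin":0},{"translation":[4,-7,0],"spin":0},{"translation":[7,-10,0],"spin":0},{"translation":[10,-13,0],"spin":0},{"translation":[13,-15,0],"spin":0},{"translation":[13,-15,0],"spin":0}])

```text
t: 8.0
tool_pos: [0.5734, 0.1006, 0.1447]
ee_rot: [[0.959, 0.283, 0.001], [0.283, -0.959, -0.004], [-0.0, 0.005, -1.0]]
force: [4.6, -6.8, 0.3]
width: 0.0173
grip_force: 50.0
```

```bash
python3 c.py | head -12
```

```text
8.0 [0.57344612 0.10055105 0.14467484] 0.01726515624812811 50.000039935112 [ 4.62735214 -6.83798593  0.33767059]
0.04384984195624382 141.57695948054038
tangential -2.4814487950394257 radial -7.874823885914753
0 141.57695948054038 [-0.7 -0.9]
1 131.26371916818553 [ 6.3 -5. ]
2 120.95047885583074 [14.  -7.7]
3 110.63723854347592 [21.9 -9. ]
4 100.3239982311211 [30.  -8.9]
5 90.01075791876629 [38.  -7.3]
6 79.69751760641145 [45.5 -4.3]
7 69.38427729405664 [52.4 -0.1]
8 59.07103698170183 [58.3  5.4]
```

```bash
sed -i 's/\.6078,\.0733/.6088,.0725/' c.py; python3 c.py | head -9
```

```text
8.0 [0.57344612 0.10055105 0.14467484] 0.01726515624812811 50.000039935112 [ 4.62735214 -6.83798593  0.33767059]
0.04513045617969911 141.57024096254943
tangential -2.480525374086908 radial -7.875114807105174
0 141.57024096254943 [0.1 0.1]
1 131.2570006501946 [ 7.1 -3.9]
2 120.9437603378398 [14.7 -6.7]
3 110.63052002548498 [22.7 -8. ]
4 100.31727971313016 [30.8 -7.8]
5 90.00403940077535 [38.7 -6.3]
```

Call:
servo_tool(rows=[{"translation":[4,-1,0],"spin":0},{"translation":[8,-3,0],"spin":0},{"translation":[11,-5,0],"spin":0},{"translation":[15,-6,0],"spin":0},{"translation":[15,-6,0],"spin":0},{"translation":[15,-6,0],"spin":0}])

```text
t: 8.6
tool_pos: [0.5845, 0.1104, 0.1446]
ee_rot: [[0.959, 0.283, -0.002], [0.283, -0.959, -0.005], [-0.004, 0.004, -1.0]]
force: [-1.0, -7.0, 4.4]
width: 0.0164
grip_force: 50.0
```

```bash
python3 c.py | head -9
```

```text
8.6 [0.58452896 0.11043189 0.14456461] 0.01639605213064177 50.003249645233154 [-0.96365582 -6.99324659  4.41016765]
0.04503233767789652 122.61348424874005
tangential -4.580855327960344 radial -5.371209820756589
0 122.61348424874005 [0. 0.]
1 112.30024393638524 [ 7.9 -1.5]
2 101.98700362403042 [16.  -1.6]
3 91.6737633116756 [24.  -0.3]
4 81.36052299932078 [31.6  2.5]
5 71.04728268696597 [38.6  6.6]
```

Call:
servo_tool(rows=[{"translation":[4,0,0],"spin":0},{"translation":[7,-1,0],"spin":0},{"translation":[10,-1,0],"spin":0},{"translation":[10,-1,0],"spin":0},{"translation":[10,-1,0],"spin":0}])

```text
t: 9.1
tool_pos: [0.5888, 0.1127, 0.1441]
ee_rot: [[0.959, 0.282, -0.015], [0.282, -0.959, -0.01], [-0.018, 0.005, -1.0]]
force: [-16.2, -11.6, 17.6]
width: 0.0165
grip_force: 50.0
```

```bash
python3 c.py | head -9
```

```text
9.1 [0.58876459 0.1127356  0.14410782] 0.01651953767020587 50.030205845832825 [-16.19419115 -11.56309776  17.55928643]
0.044947988281691435 116.47111615422585
tangential -19.650590501747082 radial -3.1323074552248302
0 116.47111615422585 [-0.  -0.1]
1 106.15787584187103 [ 8.  -0.7]
2 95.84463552951622 [16.1  0. ]
3 85.53139521716139 [23.9  2.2]
4 75.21815490480658 [31.2  5.8]
5 64.90491459245176 [37.7 10.6]
```

Call:
servo_tool(rows=[{"translation":[-3,0,0],"spin":0},{"translation":[-3,0,0],"spin":0}])

```text
t: 9.3
tool_pos: [0.5879, 0.1124, 0.1443]
ee_rot: [[0.959, 0.283, -0.01], [0.282, -0.959, -0.008], [-0.012, 0.005, -1.0]]
force: [-10.0, -9.6, 11.9]
width: 0.0167
grip_force: 50.0
```

Call:
servo_tool(rows=[{"translation":[0,0,0],"spin":0},{"translation":[0,0,0],"spin":0},{"translation":[0,0,0],"spin":0},{"translation":[0,0,-20],"spin":0},{"translation":[0,0,-60],"spin":0},{"translation":[-10,0,-105],"spin":0},{"translation":[-25,0,-150],"spin":0},{"translation":[-35,0,-158],"spin":0},{"translation":[-35,0,-158],"spin":0},{"translation":[-35,0,-158],"spin":0}], grip=0.5)

```text
t: 10.3
tool_pos: [0.5572, 0.1072, 0.3016]
ee_rot: [[0.959, 0.285, -0.001], [0.285, -0.959, -0.0], [-0.001, -0.0, -1.0]]
force: [-0.3, 0.5, -0.0]
width: 0.046
grip_force: 0.0
```

```bash
python3 v.py pics/w3.png
python3 - <<'E'
import cv2
a=cv2.imread("pics/w3.png")[60:250,100:380]
cv2.imwrite("pics/w3c.png",cv2.resize(a,None,fx=2.5,fy=2.5))
E
```

```text
10.3 [0.55718856 0.10720338 0.30159408] [[ 9.58542417e-01  2.84946497e-01 -1.38845983e-03]
 [ 2.84946324e-01 -9.58543419e-01 -3.25022560e-04]
 [-1.42351307e-03 -8.40886147e-05 -9.99998983e-01]] [ 0.00250993  0.3553732  -0.3130238   1.79320694  0.12644046  1.0139898
 -1.64117844]
crank_grip 0.85 [285. 149.] 1130 [0.5972 0.0897 0.0489] top 0.0842932124113037 [0.5839 0.1106 0.0833]
    [595.6  90. ] [23.  66.1] 35.7
jaw 0.66 [227. 135.] 1826 [0.5932 0.1531 0.0402] top 0.04194412657568651 [0.5887 0.1577 0.0405]
    [593.  136.1] [60.3 69.7] 13.4
block 0.81 [186. 135.] 2471 [0.5831 0.1882 0.0583] top 0.06838455690455478 [0.5978 0.1929 0.0655]
    [579.8 192.1] [63.7 47.6] 15.2
   plane 1349 centre [0.5784 0.188  0.0583] n [-0.297 -0.086  0.951] slope deg 18.038268357860357 up az 16.189742383775872 rect [58.1 40.8] 13.9
stage_face 0.66 [191. 135.] 2207 [0.5806 0.1884 0.0592] top 0.06840983093465573 [0.5978 0.1925 0.0655]
    [579.1 187.6] [59.9 41.2] 13.5
   plane 2082 centre [0.5782 0.1877 0.0586] n [-0.321 -0.075  0.944] slope deg 19.25724154456556 up az 13.092130100866353 rect [58.4 40.7] 13.5
```

View pics/w3c.png

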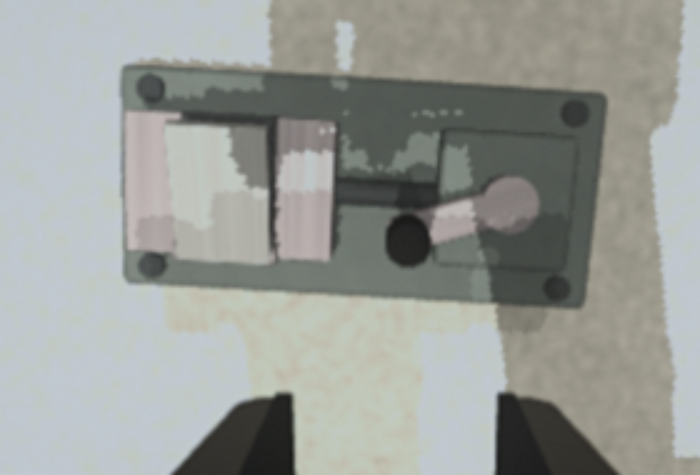

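The jaw is now against the squared block, at 13.2° like the vise, and the crank grip is at its stop (crop pixel (408,240)). The stage slopes about 19.2°, rising along +13.1° azimuth. Next, the slide.

Call:
servo_tool(rows=[{"translation":[-5,30,0],"spin":0.05},{"translation":[-14,70,0],"spin":0.1},{"translation":[-23,110,0],"spin":0.15},{"translation":[-31,150,0],"spin":0.2},{"translation":[-40,190,0],"spin":0.25},{"translation":[-48,230,0],"spin":0.289},{"translation":[-57,270,0],"spin":0.289},{"translation":[-65,310,0],"spin":0.289},{"translation":[-74,350,20],"spin":0.289},{"translation":[-83,390,50],"spin":0.289},{"translation":[-83,396,80],"spin":0.289},{"translation":[-83,396,80],"spin":0.289}])

```text
t: 11.75
tool_pos: [0.5878, -0.2973, 0.2168]
ee_rot: [[1.0, -0.004, -0.009], [-0.004, -1.0, 0.004], [-0.009, -0.003, -1.0]]
force: [-0.0, 1.2, -0.8]
width: 0.046
grip_force: 0.0
```

Run:
```python
from h import *
s=env.get_state(); f=grab_frame("wrist"); cv2.imwrite("pics/w4.png",f["image"]); W=cloud(f,s); P=W.reshape(-1,3)
print(s["t"],s["tool_pos"],s["ee_rot"])
for lo,hi in ((.003,.012),(.04,.055)):
    Q=P[(abs(P[:,0]-.5895)<.035)&(abs(P[:,1]+.2955)<.035)&(P[:,2]>lo)&(P[:,2]<hi)]
    if len(Q)>20: print(len(Q),cv2.minAreaRect((Q[:,:2]*1000).astype(np.float32)),np.median(Q[:,2]))
```

```text
11.75 [ 0.58780395 -0.29727478  0.21679868] [[ 0.99994893 -0.00362226 -0.00943536]
 [-0.00358911 -0.99998733  0.00352829]
 [-0.00944802 -0.00349425 -0.99994926]]
1377 ((589.1582641601562, -295.9083557128906), (46.900123596191406, 56.11759948730469), 76.8956069946289) 0.005919356405324927
490 ((589.8777465820312, -295.4310302734375), (13.27493667602539, 23.60418701171875), 89.83004760742188) 0.04739705818631268
```

View pics/w4.png

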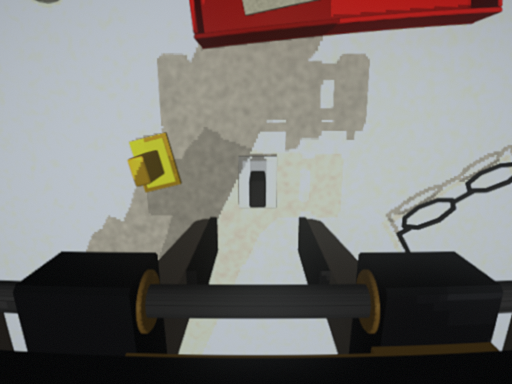

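The real slide's grip is at (257,187), lined up between the fingers; the yellow decoy is at (152,162), to the left and clear.

Call:
servo_tool(rows=[{"translation":[2,-2,30],"spin":0},{"translation":[2,-2,70],"spin":0},{"translation":[2,-2,100],"spin":0},{"translation":[2,-2,114],"spin":0},{"translation":[2,-2,114],"spin":0},{"translation":[2,-2,114],"spin":0}], grip=0.5)

```text
t: 12.4
tool_pos: [0.5941, -0.2937, 0.1106]
ee_rot: [[1.0, 0.001, 0.003], [0.001, -1.0, -0.001], [0.003, 0.001, -1.0]]
force: [-0.4, -0.7, 1.2]
width: 0.046
grip_force: 0.0
```

Call:
servo_tool(rows=[{"translation":[0,0,0],"spin":0},{"translation":[0,0,0],"spin":0},{"translation":[0,0,0],"spin":0},{"translation":[0,0,0],"spin":0},{"translation":[0,0,0],"spin":0},{"translation":[0,0,-10],"spin":0},{"translation":[0,0,-30],"spin":0},{"translation":[0,0,-60],"spin":0},{"translation":[0,0,-95],"spin":0},{"translation":[0,0,-120],"spin":0},{"translation":[0,0,-120],"spin":0},{"translation":[0,0,-120],"spin":0}], grip=0, grip_force=15)

```text
t: 13.6
tool_pos: [0.5926, -0.294, 0.2291]
ee_rot: [[1.0, -0.0, 0.0], [-0.0, -1.0, -0.0], [0.0, 0.0, -1.0]]
force: [0.5, 0.7, -1.7]
width: 0.0143
grip_force: 15.0
```

Run:
```python
from h import *
s=env.get_state(); R=s["ee_rot"]; print(s["t"],s["tool_pos"],R,s["width"],s["joints"])
f=grab_frame("wrist"); cv2.imwrite("pics/w5.png",f["image"])
W=cloud(f,s); P=W.reshape(-1,3); Q=(P-s["tool_pos"])@R*1000
B=Q[(abs(Q[:,0])<40)&(abs(Q[:,1])<30)&(Q[:,2]>75)&(Q[:,2]<125)]
print(len(B)); h,e=np.histogram(B[:,2],bins=np.arange(75,126,2)); print(list(zip(e.astype(int),h)))
```

```text
13.6 [ 0.5926167  -0.29396087  0.2290507 ] [[ 9.99999866e-01 -2.10814945e-04  4.73253535e-04]
 [-2.10682052e-04 -9.99999938e-01 -2.80838897e-04]
 [ 4.73312711e-04  2.80739154e-04 -9.99999849e-01]] 0.014252957458135547 [ 0.48322718  0.56607794 -0.1029658   1.62773035  0.06788117  0.95073046
 -1.21422752]
2227
[(np.int64(75), np.int64(86)), (np.int64(77), np.int64(102)), (np.int64(79), np.int64(78)), (np.int64(81), np.int64(75)), (np.int64(83), np.int64(89)), (np.int64(85), np.int64(72)), (np.int64(87), np.int64(42)), (np.int64(89), np.int64(24)), (np.int64(91), np.int64(27)), (np.int64(93), np.int64(25)), (np.int64(95), np.int64(25)), (np.int64(97), np.int64(26)), (np.int64(99), np.int64(23)), (np.int64(101), np.int64(402)), (np.int64(103), np.int64(1062)), (np.int64(105), np.int64(56)), (np.int64(107), np.int64(13)), (np.int64(109), np.int64(0)), (np.int64(111), np.int64(0)), (np.int64(113), np.int64(0)), (np.int64(115), np.int64(0)), (np.int64(117), np.int64(0)), (np.int64(119), np.int64(0)), (np.int64(121), np.int64(0)), (np.int64(123), np.int64(0))]
```

Run:
```python
from h import *
s=env.get_state(); R=s["ee_rot"]
f=grab_frame("wrist"); W=cloud(f,s); P=W.reshape(-1,3); Q=(P-s["tool_pos"])@R*1000
B=Q[(abs(Q[:,0])<45)&(abs(Q[:,1])<30)&(Q[:,2]>100)&(Q[:,2]<109)]
print("plate x pct",np.percentile(B[:,0],[0.5,2,10,50,90,98,99.5]),"y",np.percentile(B[:,1],[.5,2,98,99.5]))
A=np.c_[B[:,:2],np.ones(len(B))]; print("plane z=",np.linalg.lstsq(A,B[:,2],rcond=None)[0])
T=Q[(abs(Q[:,0])<30)&(abs(Q[:,1])<12)&(Q[:,2]>55)&(Q[:,2]<72)]
print(len(T), np.percentile(T[:,0],[1,50,99]) if len(T) else 0)
# vise target
az=np.radians(13.2); C=np.array([.5778,.1885,.0585]); th=np.radians(19.2)
u=np.array([np.cos(az),np.sin(az)])
x_off=s["tool_pos"]; print(x_off)
pre=C+np.r_[u*.0014,.0487+.069+.05]; print("pre TCP",pre,"delta tool",R.T@(pre-s["tool_pos"])*1000)
```

```text
plate x pct [ 5.06047575  5.76257827  7.89127094 14.55723221 21.02752657 21.69248358
 21.81175781] y [-18.63384638 -18.11424481  16.50590467  16.87060943]
plane z= [6.61126885e-02 2.07288424e-03 1.02533431e+02]
1707 [-13.66111513   2.10401262  11.46306448]
[ 0.59208644 -0.29379293  0.22783421]
pre TCP [0.57916301 0.18881969 0.2262    ] delta tool [ -13.06418382 -482.60762423    1.95749395]
```

View pics/w5.png

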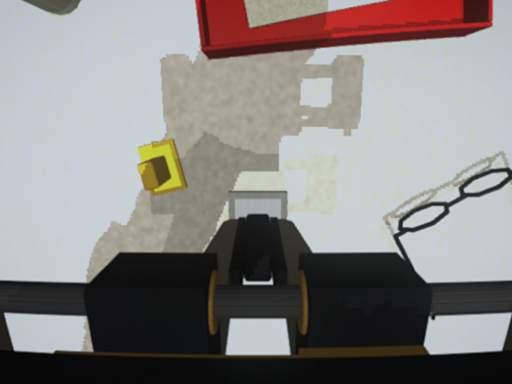

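The slide is held, its frame at (258,205) and the grip between the fingers. Its centre is about 3 mm behind the pinch. I carry it to above the stage.

Call:
servo_tool(rows=[{"translation":[0,-30,0],"spin":-0.02},{"translation":[0,-70,0],"spin":-0.05},{"translation":[-2,-115,0],"spin":-0.08},{"translation":[-3,-160,0],"spin":-0.11},{"translation":[-4,-205,0],"spin":-0.14},{"translation":[-5,-250,0],"spin":-0.17},{"translation":[-6,-295,0],"spin":-0.2},{"translation":[-7,-340,0],"spin":-0.23},{"translation":[-8,-385,0],"spin":-0.23},{"translation":[-9,-430,0],"spin":-0.23},{"translation":[-10,-465,0],"spin":-0.23},{"translation":[-10,-483,0],"spin":-0.23}])

```text
t: 14.9
tool_pos: [0.5813, 0.1929, 0.2271]
ee_rot: [[0.973, 0.232, -0.003], [0.232, -0.973, 0.001], [-0.003, -0.002, -1.0]]
force: [0.3, -0.1, -1.1]
width: 0.0139
grip_force: 15.0
```

Call:
servo_tool(rows=[{"translation":[0,0,0],"spin":0},{"translation":[0,0,0],"spin":0},{"translation":[0,0,0],"spin":0},{"translation":[0,0,0],"spin":0}], grip_force=10)

```text
t: 15.3
tool_pos: [0.5834, 0.1865, 0.2285]
ee_rot: [[0.974, 0.224, -0.0], [0.224, -0.974, -0.001], [-0.0, 0.001, -1.0]]
force: [0.1, -0.0, -0.8]
width: 0.014
grip_force: 10.0
```

```bash
cat > p.py <<'E'
from h import *
s=env.get_state(); R=s["ee_rot"]; p=s["tool_pos"]
az=np.radians(13.2); C=np.array([.5783,.1881,.0585]); u=np.r_[np.cos(az),np.sin(az)]; v=np.r_[-u[1],u[0]]
piv=p+.069*R[:,2]; d=piv-C
print("t",round(s["t"],2),"pivot rel C (slope,across,up) mm",np.round([d[:2]@u*1000,d[:2]@v*1000,d[2]*1000],1),"az",np.degrees(np.arctan2(R[1,0],R[0,0])).round(2),"tilt",np.round(R[:,2],3))
print("force along/across/up",np.round([s["force"][:2]@u,s["force"][:2]@v,s["force"][2]],1),"mom",np.round(s["ft_torque"],2),s["width"],s["grip_force"])
f=grab_frame("wrist"); W=cloud(f,s); Q=(W.reshape(-1,3)-p)@R*1000
B=Q[(Q[:,0]>7)&(Q[:,0]<26)&(abs(Q[:,1]+.8)<15)&(Q[:,2]>85)&(Q[:,2]<112)]
for _ in range(5):
    A=np.c_[B[:,0],np.ones(len(B))]; k=np.linalg.lstsq(A,B[:,2],rcond=None)[0]; e=abs(B[:,2]-A@k); B=B[e<max(1.5,2*np.median(e))]
print("plate: tilt deg",np.degrees(np.arctan(-k[0])).round(2),"top at x=0:",k[1].round(1),"xmax",np.percentile(B[:,0],99.5).round(1),len(B))
E
python3 p.py
```

```text
t 15.3 pivot rel C (slope,across,up) mm [  4.6  -2.8 101. ] az 12.97 tilt [-0.    -0.001 -1.   ]
force along/across/up [ 0.1 -0.  -0.8] mom [ 0.01 -0.04 -0.01] 0.0139857514963824 9.999888092279434
plate: tilt deg -7.06 top at x=0: 101.3 xmax 21.9 866
```

Call:
servo_tool(rows=[{"translation":[0,-1,15],"spin":0},{"translation":[0,-2,30],"spin":0},{"translation":[0,-2,40],"spin":0},{"translation":[0,-2,45],"spin":0},{"translation":[0,-2,45],"spin":0},{"translation":[0,-2,45],"spin":0}], grip_force=8)

```text
t: 15.95
tool_pos: [0.5826, 0.1911, 0.1836]
ee_rot: [[0.974, 0.228, 0.0], [0.228, -0.974, 0.0], [0.0, -0.0, -1.0]]
force: [-0.1, 0.5, -0.7]
width: 0.0135
grip_force: 8.0
```

Call:
servo_tool(rows=[{"translation":[0,0,2],"spin":0},{"translation":[0,0,4],"spin":0},{"translation":[0,0,4],"spin":0},{"translation":[0,0,4],"spin":0}])

```text
t: 16.35
tool_pos: [0.5825, 0.1909, 0.1798]
ee_rot: [[0.974, 0.228, 0.0], [0.228, -0.974, 0.0], [0.0, 0.0, -1.0]]
force: [-0.5, -0.1, -0.4]
width: 0.0144
grip_force: 8.0
```

```bash
python3 p.py
```

```text
t 16.35 pivot rel C (slope,across,up) mm [ 4.7  1.7 52.3] az 13.16 tilt [ 0.  0. -1.]
force along/across/up [-0.5 -0.  -0.4] mom [-0.   -0.    0.03] 0.014386988487384194 7.999915033578873
plate: tilt deg -5.13 top at x=0: 101.9 xmax 21.9 989
```

Call:
servo_tool(rows=[{"translation":[0,1,1],"spin":0},{"translation":[0,2,2],"spin":0},{"translation":[0,2,3],"spin":0},{"translation":[0,2,3],"spin":0}])

```text
t: 16.8
tool_pos: [0.583, 0.1887, 0.1767]
ee_rot: [[0.974, 0.227, 0.0], [0.227, -0.974, -0.0], [-0.0, 0.0, -1.0]]
force: [0.4, -0.3, -0.1]
width: 0.014
grip_force: 8.0
```

Call:
servo_tool(rows=[{"translation":[0,0,1],"spin":0},{"translation":[0,0,2],"spin":0},{"translation":[0,0,2],"spin":0}])

```text
t: 17.1
tool_pos: [0.5826, 0.1887, 0.1754]
ee_rot: [[0.974, 0.228, -0.001], [0.228, -0.974, -0.001], [-0.001, 0.001, -1.0]]
force: [-2.5, -1.2, 6.7]
width: 0.0139
grip_force: 8.0
```

```bash
python3 p.py
```

```text
t 17.1 pivot rel C (slope,across,up) mm [ 4.3 -0.4 47.9] az 13.16 tilt [-0.001 -0.001 -1.   ]
force along/across/up [-2.7 -0.6  6.7] mom [-0.45  0.67 -0.01] 0.013915731470472651 8.00041101872921
plate: tilt deg -12.61 top at x=0: 99.1 xmax 22.4 964
```

Run:
```python
from h import *
s=env.get_state(); R=s["ee_rot"]; p=s["tool_pos"]
f=grab_frame("wrist"); W=cloud(f,s); Q=(W.reshape(-1,3)-p)@R*1000
for y in (-10,0,9):
    m=(abs(Q[:,1]-y)<2.5)
    print(y,[(x,np.round(np.median(Q[m&(abs(Q[:,0]-x)<1)][:,2]),1)) for x in range(5,40,2) if (m&(abs(Q[:,0]-x)<1)).any()])
f=grab_frame("scene"); cv2.imwrite("pics/s6.png",cv2.resize(f["image"][120:215,230:350],None,fx=6,fy=6,interpolation=cv2.INTER_CUBIC))
```

```text
-10 [(5, np.float64(-3.1)), (7, np.float64(24.4)), (9, np.float64(24.1)), (11, np.float64(44.5)), (13, np.float64(23.6)), (15, np.float64(-16.1)), (17, np.float64(-18.4)), (19, np.float64(-24.2)), (21, np.float64(-21.4)), (23, np.float64(-23.9)), (25, np.float64(-35.3)), (27, np.float64(-17.7)), (29, np.float64(-17.0)), (31, np.float64(-18.3)), (33, np.float64(-16.7)), (35, np.float64(158.9)), (37, np.float64(158.8)), (39, np.float64(158.6))]
0 [(5, np.float64(61.3)), (7, np.float64(62.0)), (9, np.float64(81.9)), (11, np.float64(102.2)), (13, np.float64(102.4)), (15, np.float64(102.4)), (17, np.float64(102.2)), (19, np.float64(-26.7)), (21, np.float64(-16.6)), (23, np.float64(-18.5)), (25, np.float64(-35.5)), (27, np.float64(-16.7)), (29, np.float64(-13.7)), (31, np.float64(158.9)), (33, np.float64(158.8)), (35, np.float64(158.9)), (37, np.float64(159.0)), (39, np.float64(159.1))]
9 [(5, np.float64(3.7)), (7, np.float64(24.7)), (9, np.float64(24.6)), (11, np.float64(45.3)), (13, np.float64(27.3)), (15, np.float64(101.0)), (17, np.float64(-16.0)), (19, np.float64(-24.9)), (21, np.float64(-20.7)), (23, np.float64(-21.9)), (25, np.float64(-35.3)), (27, np.float64(-17.4)), (29, np.float64(-16.7)), (31, np.float64(-16.8)), (33, np.float64(-16.3)), (35, np.float64(158.2)), (37, np.float64(158.9)), (39, np.float64(159.0))]
```

View pics/s6.png

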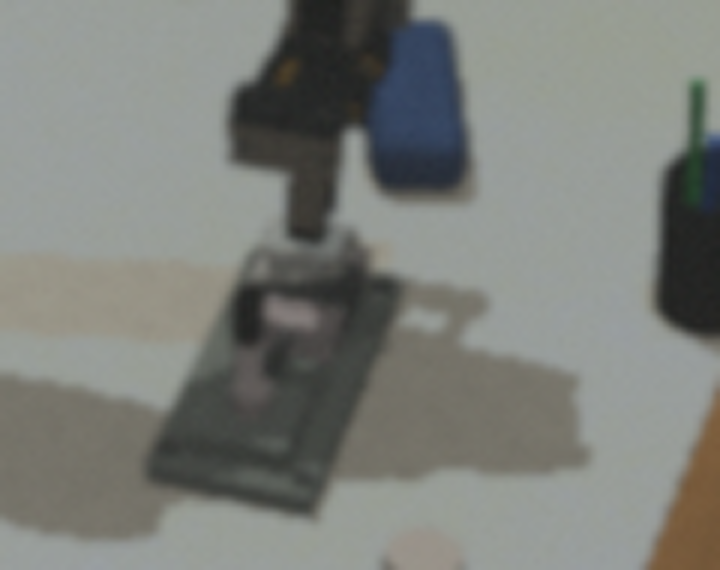

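The crop shows the slide level above the stage, its near edge at about (300,245) touching the top of the slope. The depth profile confirms it is flat. Now I roll it down about that edge.

Call:
servo_tool(rows=[{"translation":[-1.5,0,0.7],"spin":0},{"translation":[-3,0,1.7],"spin":0},{"translation":[-4.5,0,2.7],"spin":0},{"translation":[-6,0,3.8],"spin":0},{"translation":[-6,0,3.8],"spin":0}])

```text
t: 17.75
tool_pos: [0.5769, 0.1877, 0.1707]
ee_rot: [[0.974, 0.228, -0.0], [0.228, -0.974, 0.0], [-0.0, -0.0, -1.0]]
force: [0.9, 0.5, 2.5]
width: 0.0138
grip_force: 8.0
```

```bash
python3 - <<'E'
t=open('p.py').read(); i=t.index("B=Q[")
t=t[:i]+'''xs=[];zs=[]
for x in np.arange(8,27,1):
    m=Q[(abs(Q[:,0]-x)<.5)&(abs(Q[:,1]+.8)<6)&(Q[:,2]>82)&(Q[:,2]<112)]
    if len(m)>4: xs.append(x); zs.append(np.median(m[:,2]).round(1))
print(list(zip(xs,map(float,zs))))
if len(xs)>3:
    k=np.polyfit(xs,zs,1); print("tilt",np.degrees(np.arctan(-k[0])))
'''
open('p.py','w').write(t)
E
python3 p.py
```

```text
t 17.75 pivot rel C (slope,across,up) mm [-1.5 -0.  43.2] az 13.17 tilt [-0.  0. -1.]
force along/across/up [1.  0.3 2.5] mom [-0.   -0.06  0.04] 0.01378836999716608 8.000214546918869
[(np.int64(9), 83.3), (np.int64(10), 84.1), (np.int64(11), 88.4), (np.int64(12), 93.8), (np.int64(13), 98.5), (np.int64(14), 99.7), (np.int64(15), 99.7), (np.int64(16), 99.2), (np.int64(17), 99.3), (np.int64(18), 99.1), (np.int64(19), 99.0), (np.int64(20), 98.7), (np.int64(21), 98.4), (np.int64(22), 98.6), (np.int64(23), 98.6), (np.int64(24), 98.5), (np.int64(25), 98.7), (np.int64(26), 98.7)]
tilt -33.89018265001877
```

Call:
servo_tool(rows=[{"translation":[-1.5,0,1],"spin":0},{"translation":[-3,0,2],"spin":0},{"translation":[-4.5,0,3.2],"spin":0},{"translation":[-6,0,4.3],"spin":0},{"translation":[-7.5,0,5.5],"spin":0},{"translation":[-7.5,0,5.5],"spin":0},{"translation":[-7.5,0,5.5],"spin":0}])

```text
t: 18.5
tool_pos: [0.5693, 0.1858, 0.1651]
ee_rot: [[0.974, 0.228, -0.001], [0.228, -0.974, -0.0], [-0.001, 0.0, -1.0]]
force: [-0.6, 0.3, 1.2]
width: 0.0139
grip_force: 8.0
```

```bash
python3 p.py
```

```text
t 18.5 pivot rel C (slope,across,up) mm [-9.3 -0.2 37.6] az 13.16 tilt [-0.001 -0.    -1.   ]
force along/across/up [-0.5  0.4  1.2] mom [ 0.03  0.06 -0.01] 0.013893057771232445 8.000065684318542
[(np.int64(11), 82.9), (np.int64(12), 84.2), (np.int64(13), 87.2), (np.int64(14), 90.7), (np.int64(15), 93.7), (np.int64(16), 96.8), (np.int64(17), 97.6), (np.int64(18), 97.1), (np.int64(19), 96.8), (np.int64(20), 96.3), (np.int64(21), 96.1), (np.int64(22), 95.8), (np.int64(23), 95.4), (np.int64(24), 95.4), (np.int64(25), 94.9), (np.int64(26), 95.0)]
tilt -34.08297546871379
```

Call:
servo_tool(rows=[{"translation":[0,0,0.7],"spin":0},{"translation":[0,0,1.4],"spin":0},{"translation":[0.2,0,2],"spin":0},{"translation":[0.2,0,2],"spin":0},{"translation":[0.2,0,2],"spin":0}])

```text
t: 19.05
tool_pos: [0.5693, 0.1858, 0.1638]
ee_rot: [[0.974, 0.228, -0.002], [0.228, -0.974, -0.001], [-0.002, 0.0, -1.0]]
force: [-4.4, -0.8, 8.1]
width: 0.0141
grip_force: 8.0
```

```bash
python3 p.py
```

```text
t 19.05 pivot rel C (slope,across,up) mm [-9.5 -0.2 36.3] az 13.17 tilt [-0.002 -0.001 -1.   ]
force along/across/up [-4.4  0.2  8.1] mom [-0.29  1.06  0.05] 0.014115468364659557 8.000661134719849
[(np.int64(11), 82.9), (np.int64(12), 84.3), (np.int64(13), 86.7), (np.int64(14), 89.4), (np.int64(15), 92.5), (np.int64(16), 95.2), (np.int64(17), 96.9), (np.int64(18), 96.4), (np.int64(19), 96.2), (np.int64(20), 95.4), (np.int64(21), 95.2), (np.int64(22), 94.8), (np.int64(23), 94.7), (np.int64(24), 94.1), (np.int64(25), 94.2), (np.int64(26), 93.7)]
tilt -32.37950515050536
```

Call:
servo_tool(rows=[{"translation":[0,0,0],"spin":0},{"translation":[0,0,0.5],"spin":0},{"translation":[0,0,0.5],"spin":0},{"translation":[0,0,0.5],"spin":0},{"translation":[0,0,0.5],"spin":0}], grip_force=5)

```text
t: 19.6
tool_pos: [0.5696, 0.1859, 0.1632]
ee_rot: [[0.974, 0.228, -0.001], [0.228, -0.974, -0.0], [-0.001, 0.0, -1.0]]
force: [-2.6, -0.0, 6.4]
width: 0.014
grip_force: 5.0
```

```bash
cat >> p.py <<'E'
B=Q[(Q[:,0]>16)&(Q[:,0]<30)&(abs(Q[:,1]+.8)<16)&(Q[:,2]>90)&(Q[:,2]<99)]
for _ in range(6):
    A=np.c_[B[:,:2],np.ones(len(B))]; k=np.linalg.lstsq(A,B[:,2],rcond=None)[0]; e=abs(B[:,2]-A@k); B=B[e<.8]
print("fit",k,len(B),"tilt",np.degrees(np.arctan(-k[0])),"x range",np.percentile(B[:,0],[1,99]))
for n in ("top","scene"):
    g=grab_frame(n); W=cloud(g).reshape(-1,3); D=(W-C); sx=D[:,:2]@u*1000; sy=D[:,:2]@v*1000
    for nm,a,b in (("low",-26,-16),("high",10,22)):
        m=(sx>a)&(sx<b)&(abs(sy)<14)&(D[:,2]>-.03)&(D[:,2]<.03); print(n,nm,m.sum(),np.median(sx[m]),np.median(D[m,2])*1000)
E
python3 p.py
```

```text
t 19.6 pivot rel C (slope,across,up) mm [-9.  -0.2 35.7] az 13.16 tilt [-0.001 -0.    -1.   ]
force along/across/up [-2.6  0.6  6.4] mom [-0.14  0.67 -0.03] 0.014031703490926086 5.000281557440758
[(np.int64(11), 82.8), (np.int64(12), 85.0), (np.int64(13), 87.7), (np.int64(14), 90.9), (np.int64(15), 94.0), (np.int64(16), 96.0), (np.int64(17), 95.8), (np.int64(18), 95.7), (np.int64(19), 95.0), (np.int64(20), 95.1), (np.int64(21), 94.4), (np.int64(22), 94.3), (np.int64(23), 93.6), (np.int64(24), 93.6), (np.int64(25), 93.1), (np.int64(26), 93.2)]
tilt -26.686254901706725
fit [-2.11130554e-01 -1.15707777e-03  9.90273836e+01] 732 tilt 11.921804978495071 x range [16.52904335 29.17802757]
top low 0 nan nan
top high 0 nan nan
scene low 6 -21.6482184560685 -0.21206619706749114
scene high 24 15.742633546027433 7.538671610459895
  return _methods._mean(a, axis=axis, dtype=dtype,
  ret = ret.dtype.type(ret / rcount)
```

Call:
servo_tool(rows=[{"translation":[0,0,0],"spin":0},{"translation":[0,0,0],"spin":0},{"translation":[0,0,0],"spin":0},{"translation":[0,0,0],"spin":0},{"translation":[0,0,0],"spin":0},{"translation":[0,0,0],"spin":0},{"translation":[0,0,0],"spin":0},{"translation":[0,0,0],"spin":0}], grip_force=6)

```text
t: 20.55
tool_pos: [0.5697, 0.1859, 0.1632]
ee_rot: [[0.974, 0.228, -0.001], [0.228, -0.974, -0.0], [-0.001, 0.0, -1.0]]
force: [-3.2, -1.1, 6.5]
width: 0.014
grip_force: 6.0
```

Run:
```python
from h import *
s=env.get_state(); print(s["t"],s["force"],s["grip_force"],s["tool_pos"])
f=grab_frame("scene"); W=cloud(f)
for d in spotter.silhouettes("crank_grip",f)[:1]:
    P=W[d["pixels"]]; P=P[P[:,2]>.075]; c=P.mean(0)-[.6078,.0733,0]; print(d["p"],P.mean(0),len(P),np.degrees(np.arctan2(c[1],c[0])))
```

```text
20.55 [-3.212567   -1.05190048  6.47852416] 6.0002971440553665 [0.56965524 0.18590673 0.16320065]
0.43 [0.58165633 0.10291    0.08052377] 15 131.4423732766745
```

```bash
python3 -c "
from plant import env
print(env.close_job())"
```

```text
the job is handed in; nothing more can be done
None
```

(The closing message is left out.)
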